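# Fit the cart wheel and pin it with its hairpin clip

## Task

Fit the wheel to the cart's stub axle: lift it out of the wooden kit block and slide it onto the axle until its hub sits against the shoulder. Then take the hairpin clip by its orange loop and push its straight leg down through the cross hole near the axle's end until the sprung leg snaps round the shank and hugs it. Leave wheel and clip in place and do not disturb the mallet, wrench or bottle.

Things in the scene. Friction and masses are not known exactly. Their poses are not given: they have to be found in the camera images.
- cart_frame: Fixed blue cart beam on timber blocks, top at 105 mm, 150 mm long along y, front face at local x = +22 mm; on either side of the bench. Its level stub axle points along local -x, axis 80 mm up: dark collar of radius 15.5 mm out to local x = -10 mm (the shoulder), then a shank of diameter 20 mm, the last 9 mm tapering to 9 mm. Origin on the bench, z up.
- cross_hole (a point): Centre of the vertical cross hole through the shank, on the axle's axis at local (-78, 0, 80) mm of the cart frame; 8 mm wide, lightly countersunk. Axes as the cart frame's: -x out of the axle's end, z up.
- axle_end (a point): Tip of the axle's nose, on its axis, at local (-97, 0, 80) mm of the cart frame. Axes as the cart frame's.
- wheel_seat (a point): Point on the axle's axis, at local (-40, 0, 80) mm of the cart frame, where the wheel's centre lies when its hub touches the shoulder. Axes as the cart frame's.
- wheel: Cart wheel, about 0.35 kg: black tyre 100 mm in diameter, 26 mm wide, flat sides; yellow spoked centre; hub 31 mm in diameter, 60 mm long, bore 22 mm. Origin at its centre, x axis along the bore (either way round fits). Starts upright in the kit block, axis level along the kit's x, centre 58 mm up, top 108 mm up: take it from above across the 26 mm.
- kit_block: Fixed wooden kit block, base 80 x 196 x 8 mm centred at local (-50, 0) mm, on the other side of the bench from the cart frame. Rails 36 mm high hold the wheel at local (-50, 36) mm; a block 46 mm high holds the clip upright in a slot 36 mm deep at local (-50, -58) mm. Origin on the bench, z up.
- clip: Hairpin clip of 5 mm wire, 60 g. Straight leg along its z, tapered tip at z = -39 mm; orange loop from y = -4.5 to 16.5, z = 27 to 60, 10 mm thick in x, flat sides z 27 to 53; wavy sprung leg on +y, ending at y 15, z -26. Origin: the point of the straight leg that lies at the shank's centre when home, x then along the axle (either way), z up. Starts upright, origin 49 mm up.
- clip_grip (a point): Middle of the clip's orange loop, at (0, 6, 42) mm in the clip's frame: hold it here, across the flat sides (along the clip's y).
- clip_leg (a joint): Angle of the clip's sprung leg (rad): 0 closed; it grows as the leg is forced away from the straight leg, to about 0.1 as its throat passes the shank, and falls back near 0 as the leg snaps round the shank and draws the clip home. Pushing it on takes about 3 to 8 N.
- mallet: Wooden mallet, 181 mm long, lying at the back right; leave alone. Origin under its middle.
- wrench: Open-end wrench, 175 mm long, 7 mm thick, lying at the front; leave alone. Origin under its middle.
- dropper_bottle: Small brown dropper bottle, 34 mm in diameter, 102 mm high, standing at the back, behind the coffee mill; leave alone. Origin under its middle.
- coffee_mill: Fixed wooden coffee mill standing between the kit block and the cart frame, about 170 x 200 mm on plan and 258 mm high with its crank: an obstacle to carry things over or round. Origin under its middle, on the bench.

How it is judged (in metres and radians):
On the way, in this order (a step that is already met when the one before it is completed fails the run):
1. the wheel is on the axle with its hub against the shoulder (distance between wheel and wheel_seat below 0.005 m and angle between the x axis of wheel and the x axis of cart_frame, either way round below 0.12 rad), for 0.2 s.
2. the clip's straight leg is through the cross hole and the sprung leg has closed round the shank (distance between clip and cross_hole below 0.006 m and value of joint clip_leg below 0.05 rad), for 0.2 s.
At the end, for the whole second after the job is handed in: Wheel centre within 7 mm of its seat, axis along the axle; clip's straight leg in the cross hole, its origin within 6 mm of the hole's centre, upright to 0.25 rad, square to the axle to 0.3 rad, its sprung leg closed round the shank (joint below 0.05 rad); both at rest, released (all of step 2 and distance between wheel and wheel_seat below 0.007 m and angle between the x axis of wheel and the x axis of cart_frame, either way round below 0.12 rad and angle between the x axis of clip and the x axis of cart_frame, either way round below 0.3 rad and angle between clip's own z axis and vertical below 0.25 rad and linear speed of each of wheel, clip below 0.02 m/s); the robot touches nothing.
It fails at once if the mallet, wrench or bottle is pushed more than 30 mm (distance of any of mallet, wrench, dropper_bottle from where it was at the start of the episode above 0.03 m).
It also fails if it takes over 72 s, if anything falls off the work surface, if the arm or the gripper's body presses on something with over 40 N, if the wrist force passes 120 N, or if a joint passes its speed limit or range.

## Robot

A 6-joint arm with a two-finger parallel gripper is mounted at the origin on a cart in front of the work surface, level with it; the furniture and walls round the work are solid. World frame = base frame: x ahead of the robot, y to its left, z up, the work surface at z = 0. Lengths are in mm, angles in rad, forces in N, time in s.
With the tool pointing down it reaches from about 325 to 775 mm from the base axis. Payload 9.3 kg.
Tool frame: the origin (TCP) lies at the very end of the fingers, on their centre line; the grasp point (between the pads) lies 19 mm behind it (arm.grip_point_offset is the z of the grasp point in the tool frame, in mm); z points along the fingers, y is the line along which they close (so a half turn about z gives the same grasp; the last joint's range is limited). The gripper opens to 85 mm and grips with 20 to 120 N. Pads are 22 mm wide; open, the fingers measure 114 mm over their backs; the gripper's body (76 mm by 85 mm) begins 54 mm behind the grasp point. The pads swing forward as they close: fully open they stand 13 mm farther back than shut.
Start: joints at [1.132, 0.259, 0.021, 1.334, 0, 1.418], TCP at [155.06, 527.686, 231.279] pointing down, gripper open.
Joint ranges: [-3.04, 3.04], [-0.91, 1.82], [-1.04, 1.36], [-1.92, 1.95], [-1.52, 1.45], [-3.14, 3.14]. Speed limits (rad/s): [2.22, 2.22, 2.79, 3.14, 3.14, 3.14].

## Interface

Orientations are given as a unit quaternion [w, x, y, z].
In Python, from workcell import telemetry, imaging, workorder, arm gives the robot as it stands.
- The arm moves only by the tool move_arm, never from a script. Its arguments are lists of equal length, an entry for each row: "delta_pos": the shift along the tool's x, y, z in mm, a list of three; "roll": the turn about the tool's z in rad; "gripper": the opening, from -1 (shut) to 1 (fully open). In form: {"delta_pos": [[dx, dy, dz], ...], "roll": [roll, ...], "gripper": [gripper, ...]}. A call has 1 to 20 rows; each row is the pose to reach, as a shift and turn from the pose commanded when the call began, along the tool's axes at that moment; what a row does not reach only later rows make up. A row lasts 1/8 s, in which the tool goes at most 62.5 mm and 10.7 degrees, less where a joint would pass 70% of its speed; a pose out of reach is approached as far as the arm can. A call with a gripper value outside its range is refused whole. The fingers move at their own pace and stop on an object; the grip force is fixed at half the most. Time passes only in rows, so rows that repeat a pose let the fingers close. It gives the time, the measured TCP pose, the force, the opening and the grip force at its end, in the units of the state.
- telemetry.observe(): the state, without advancing time (a new reading comes with each control period).
- imaging.read_camera(name): name is "side" or "top"; returns a dict with "pixels" (384x512x3 uint8, red, green, blue), "range_z" (384x512 float32, mm along the optical axis (not along the pixel's ray), 0 where there is no reading), "fx", "fy", "cx", "cy" (pixels), "k1" (the pictures are not rectified: a ray, as slopes to the right and down, at radius r is drawn at 1 + k1 r^2 times it, then the intrinsics apply), "eye" and "orientation" of the camera in the world. Camera axes: x right, y up, looking along -z (the intrinsics and any distortion apply to the point x, -y, -z); pixel columns grow to the right and rows downward; lengths in mm; the calibration is good to about 2 mm. A picture is of the moment at which its call begins.
- workorder.job_done(): hands the job in; it is judged then, once.
The state is a dict: "time_s": time; "joints": joint angles; "dq": joint speeds; "joint_efforts": joint torques, N m; "tcp_pos": TCP position; "ee_rot": TCP orientation; "wrist_force": force on the tool from outside, world axes, zero at the start; "ft_torque": the same for the moment, N m; "gripper_width": finger opening in mm; "gripper_force": force on a finger pad.
Only numpy, scipy, OpenCV 4.12 (cv2) and the standard library are available. Lean on these libraries where they do the work, as an engineer would, in place of code of your own. Each camera call takes 0.05 s, during which the arm holds its last target. There are 200 camera calls.

## Working session

There is one attempt and no reset: what is moved stays moved. The work goes in short steps, Python scripts to look and compute and a tool call to move; the robot and the scene stay as the last step left them, time stands still between calls to the robot, and variables do not carry over. Pictures are saved under pics/ and viewed, at most 10 in all, crops included, and the job is handed in when it is done.

Besides the shell and the picture viewer there is one more tool, called after "Call:" as name([rows], argument=value, ...), one row to a line, values as JSON. move_arm: Moves the arm, as the interface text tells. Its arguments: {"type":"object","properties":{"delta_pos":{"type":"array"},"roll":{"type":"array"},"gripper":{"type":"array"}},"required":["delta_pos","roll","gripper"]}

```bash
mkdir -p pics; cat > h.py <<'E'
import numpy as np, cv2
from scipy.spatial.transform import Rotation as R
from workcell import telemetry, imaging, workorder, arm
def rot(q): return R.from_quat([q[1],q[2],q[3],q[0]]).as_matrix()
def cam(n):
    c=imaging.read_camera(n); np.savez(f'{n}.npz',**{k:np.array(v) for k,v in c.items()}); return c
def load(n): return dict(np.load(f'{n}.npz'))
def cloud(c):
    h,w=c['range_z'].shape; u,v=np.meshgrid(np.arange(w),np.arange(h))
    K=np.array([[c['fx'],0,c['cx']],[0,c['fy'],c['cy']],[0,0,1]],float)
    p=np.stack([u,v],-1).reshape(-1,1,2).astype(np.float64)
    s=cv2.undistortPoints(p,K,np.array([float(c['k1']),0,0,0])).reshape(h,w,2)
    z=c['range_z'].astype(float)
    P=np.stack([s[...,0]*z,-s[...,1]*z,-z],-1)@rot(c['orientation']).T+np.array(c['eye'])
    P[z<=0]=np.nan
    return P
def save(name,c,box=None,scale=1):
    im=c['pixels'][...,::-1]
    if box: im=im[box[1]:box[3],box[0]:box[2]]
    cv2.imwrite(f'pics/{name}.png',cv2.resize(im,None,fx=scale,fy=scale,interpolation=cv2.INTER_CUBIC))
E
python3 - <<'E'
from h import *
s=telemetry.observe(); print(s)
for n in('top','side'):
    c=cam(n); print(n,c['eye'],c['orientation'],c['fx'],c['k1'])
    save(n+'0',c,None,1.5)
print(arm.grip_point_offset,dir(arm))
E
```

```text
{'time_s': 0.0, 'joints': array([1.13236952e+00, 2.59200793e-01, 2.07294335e-02, 1.33367910e+00,
       6.63892847e-06, 1.41819495e+00]), 'dq': array([ 0.00061147,  0.00046176,  0.00036915,  0.00078423,  0.00052712,
       -0.00161551]), 'joint_efforts': array([ 2.18134141e-03, -5.55637801e+01,  3.44539726e+01,  1.35139460e-02,
       -2.44382736e-04, -3.80245552e-06]), 'tcp_pos': array([154.95279857, 527.42331431, 230.64876431]), 'ee_rot': array([-2.00358135e-04,  1.42426702e-01,  9.89805120e-01, -6.46748486e-04]), 'wrist_force': array([ 0.32908168,  0.39116643, -0.43450327]), 'ft_torque': array([-0.01025304, -0.00577551, -0.02625721]), 'gripper_force': 0.0, 'gripper_width': 85.16899012046741}
top [ 339.90463688   13.70235769 1312.52366118] [-0.70367823 -0.05925942  0.06804376  0.70476614] 481.13691375269764 -0.1960540612161512
side [  30.21869928 -985.14319483  752.32438681] [ 0.83678548  0.47809739 -0.12424727 -0.23616852] 480.185748555841 -0.2067440765352149
-18.700000000000003 ['MotionError', '__class__', '__delattr__', '__dict__', '__dir__', '__doc__', '__eq__', '__format__', '__ge__', '__getattribute__', '__getstate__', '__gt__', '__hash__', '__init__', '__init_subclass__', '__le__', '__lt__', '__module__', '__ne__', '__new__', '__reduce__', '__reduce_ex__', '__repr__', '__setattr__', '__sizeof__', '__str__', '__subclasshook__', '__weakref__', 'grip_point_offset']
```

View pics/top0.png

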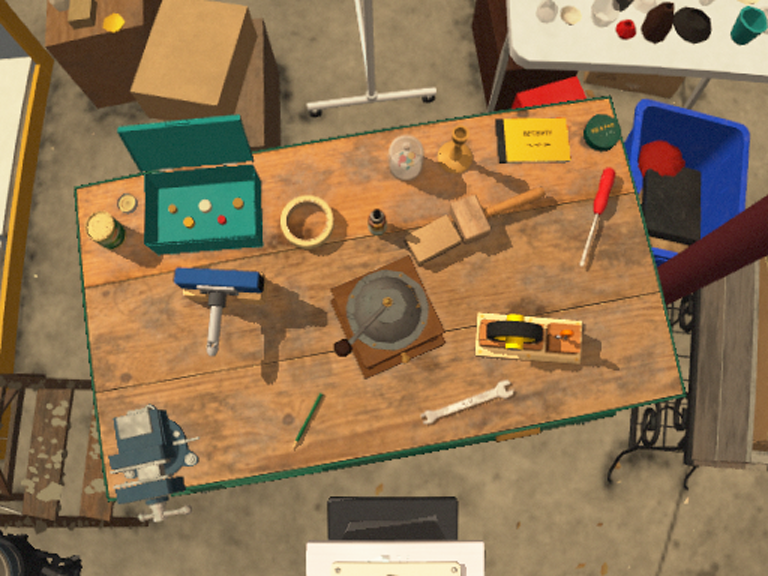

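View pics/side0.png

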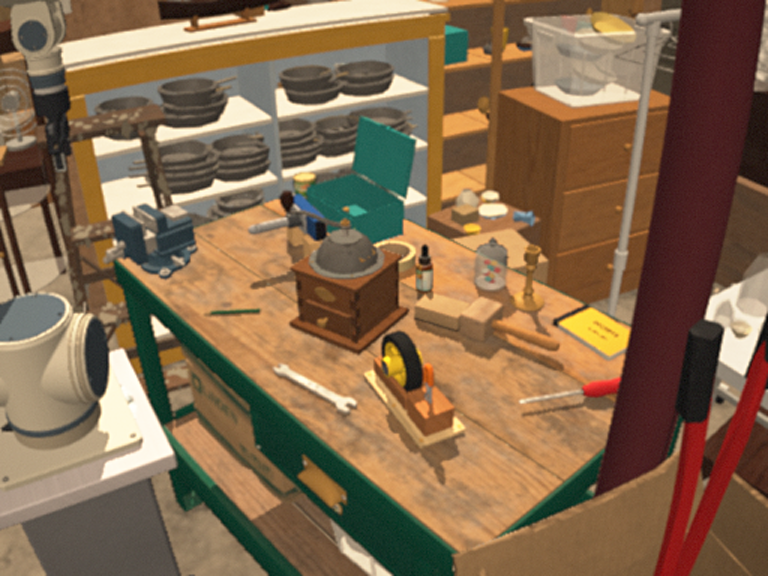

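The top view shows the cart beam at (218,280) with the axle's nose at (212,350), the wheel at (515,330), the clip at (565,335), and the mill at (388,315). The side view agrees with it. Next I'll measure with the depth image.

```bash
python3 - <<'E'
from h import *
c=load('top'); P=cloud(c); px=c['pixels'].astype(int); hsv=cv2.cvtColor(c['pixels'],cv2.COLOR_RGB2HSV).astype(int)
def roi(x0,y0,x1,y1):
    m=np.zeros(P.shape[:2],bool); m[int(y0/1.5):int(y1/1.5),int(x0/1.5):int(x1/1.5)]=1; return m
X,Y,Z=P[...,0],P[...,1],P[...,2]
def rect(m,n):
    p=P[m]; r=cv2.minAreaRect(p[:,:2].astype(np.float32)); print(n,len(p),'rect',np.round(r[0],1),np.round(r[1],1),round(r[2],2),'z',np.round(np.nanpercentile(p[:,2],[5,50,95]),1)); return p
b=roi(150,250,300,370)
rect(b&(hsv[...,0]>95)&(hsv[...,0]<125)&(hsv[...,1]>120)&(abs(Z-105)<6),'beam top')
m=b&(Z>76)&(Z<96)&~((hsv[...,0]>95)&(hsv[...,0]<125)&(hsv[...,1]>120))
p=rect(m,'axle')
# ridge line
q=p[p[:,2]>84]; v=cv2.fitLine(q[:,:2].astype(np.float32),cv2.DIST_HUBER,0,.01,.01).ravel(); print('axle line',v, np.degrees(np.arctan2(v[1],v[0])))
t=(q[:,:2]-v[2:])@v[:2]; print('ends',v[2:]+v[:2]*t.min(),v[2:]+v[:2]*t.max())
k=roi(465,300,600,375)
rect(k&(Z>4)&(Z<14),'base')
rect(k&(Z>40)&(Z<52),'clipblock')
w=rect(k&(Z>96)&(Z<112),'wheel top')
w=rect(k&(Z>100)&(Z<112)&(px.sum(-1)<200),'wheel tread')
rect(k&(Z>75)&(hsv[...,0]<18)&(hsv[...,1]>150)&roi(540,300,600,375),'clip')
rect(k&(Z>64)&(Z<84)&(hsv[...,0]>20)&(hsv[...,0]<35)&(hsv[...,1]>150),'hub')
f=roi(180,400,720,480)|roi(320,260,450,380)
p=P[roi(320,240,450,390)&(Z>60)]; print('mill',np.nanmin(p,0),np.nanmax(p,0))
p=P[roi(410,180,550,270)&(Z>10)]; print('mallet',np.nanmin(p,0),np.nanmax(p,0))
p=P[roi(365,200,390,240)&(Z>30)]; print('bottle',np.nanmin(p,0),np.nanmax(p,0))
p=P[roi(410,375,520,430)&(Z>3)]; print('wrench',np.nanmin(p,0),np.nanmax(p,0))
p=P[roi(330,380,400,420)]; print('bench z',np.nanmedian(p[:,2]))
a=c; save('cart',c,(100,160,230,260),4)
save('kit',c,(300,190,410,260),5)
E
```

```text
beam top 549 rect [608.4 309.2] [146.3  28. ] 86.13 z [101.8 105.7 109.4]
axle 422 rect [577.1 323.5] [128.8 167.8] 56.69 z [80.4 88.8 94.6]
axle line [ 9.94238853e-01 -1.07186966e-01  5.35761536e+02  3.12072815e+02] -6.153182
ends [475.52105434 318.56722459] [631.20454048 301.7832894 ]
base 956 rect [ 519.8 -256.2] [248.  138.1] 89.51 z [ 4.3  7.4 12.5]
clipblock 385 rect [ 515.1 -245.2] [180.3  53.2] 87.03 z [41.6 46.3 50.1]
wheel top 280 rect [ 517.6 -241.4] [129.   26.3] 85.29 z [ 97.7 104.9 110.3]
wheel tread 212 rect [ 519.8 -212.3] [62.4 26. ] 87.15 z [100.7 105.4 109.7]
clip 46 rect [ 517.8 -280.6] [22.8 52.6] 2.99 z [ 84.3 104.2 112.3]
hub 135 rect [ 518.2 -215.3] [62.  61.8] 58.04 z [64.6 71.1 76.1]
mill [454.06465338 -81.422581   122.05747225] [641.95881318 108.85825188 262.02409062]
mallet [ 617.92262972 -286.35885854   10.0115258 ] [801.62017475 -24.54365311 134.20014607]
bottle [709.212496    15.92269432  30.42120999] [738.64445398  49.19675456 108.83303369]
wrench [ 353.29523696 -224.78953801    3.00994311] [449.73434975 -27.07629344  13.80593694]
bench z 0.6341369710264644
```

View pics/kit.png

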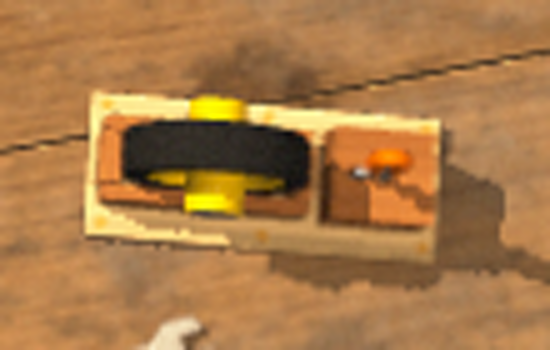

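The kit crop shows the base corners near (95,92), (440,122), (436,262) and (85,235). The tyre spans x 122–310, and the clip's orange loop is at (390,160).

View pics/cart.png

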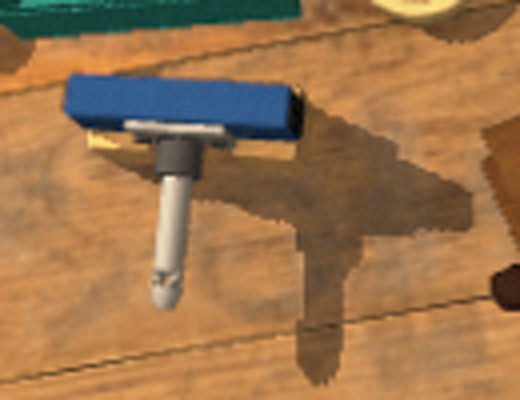

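```bash
cat >> h.py <<'E'
def onplane(c,pts,z):
    K=np.array([[c['fx'],0,c['cx']],[0,c['fy'],c['cy']],[0,0,1]],float)
    s=cv2.undistortPoints(np.array(pts,float).reshape(-1,1,2),K,np.array([float(c['k1']),0,0,0])).reshape(-1,2)
    d=np.c_[s[:,0],-s[:,1],-np.ones(len(s))]@rot(c['orientation']).T
    e=np.array(c['eye']); return e+d*((np.asarray(z)-e[2])/d[:,2])[:,None]
def proj(c,X):
    q=(np.atleast_2d(X)-np.array(c['eye']))@rot(c['orientation'])
    x,y=q[:,0]/-q[:,2],q[:,1]/q[:,2]; f=1+float(c['k1'])*(x*x+y*y)
    return np.c_[c['cx']+c['fx']*x*f,c['cy']+c['fy']*y*f]
E
python3 - <<'E'
from h import *
c=load('top')
q=np.array([(95,92),(440,122),(436,262),(85,235)])/5+[300,190]-.4
k=onplane(c,q,8.)[:,:2]; print('base',k.round(1),'mean',k.mean(0),'sides',np.linalg.norm(np.roll(k,-1,0)-k,axis=1))
d=k[0]-k[1]+k[3]-k[2]; print('yaw of kit y',np.degrees(np.arctan2(d[1],d[0]))-90)
# tyre: mask black, contour pixels at known height
hsv=cv2.cvtColor(c['pixels'],cv2.COLOR_RGB2HSV)
s=load('side'); 
P=cloud(s);hs=cv2.cvtColor(s['pixels'],cv2.COLOR_RGB2HSV)
m=np.zeros(P.shape[:2],bool); m[230:300,245:310]=1
o=m&(hs[...,0]<14)&(hs[...,1]>190)&(P[...,2]>75)
p=P[o];print('clip side',len(p),np.nanmedian(p,0),np.nanmin(p,0),np.nanmax(p,0))
t=m&(s['pixels'].astype(int).sum(-1)<130)&(P[...,2]>40);p=P[t];print('tyre side',len(p),np.nanmedian(p,0),np.nanpercentile(p,[3,97],axis=0))
save('kitside',s,(240,210,320,300),6)
E
```

```text
base [[ 565.  -154.1]
 [ 547.7 -348.3]
 [ 469.3 -342.6]
 [ 485.6 -146.9]] mean [ 516.92215503 -247.99060793] sides [194.93585565  78.60838206 196.31254795  79.69714688]
yaw of kit y -4.912785033648845
clip side 79 [ 510.75523448 -301.27773711   95.77818332] [ 506.97075196 -308.85259577   79.86275662] [ 516.66755754 -287.72050223  110.79329023]
tyre side 294 [ 513.60969411 -253.11870287   80.74436863] [[ 504.51496519 -261.8294205    43.59423868]
 [ 525.62539366 -224.93121494  103.21755645]]
```

View pics/kitside.png

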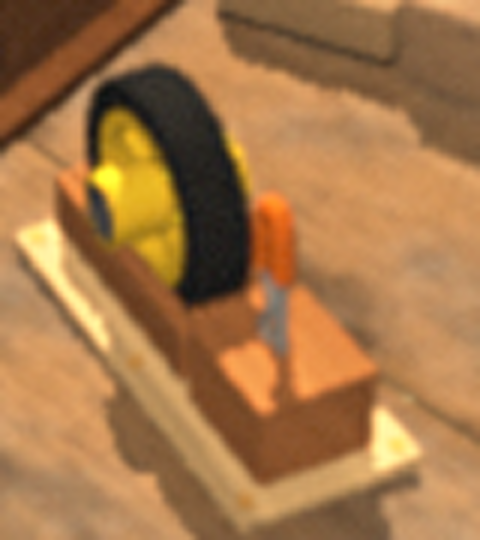

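The cart crop shows the shank running from about (178,178) to the nose at (165,308), and the beam's back edge from (75,73) to (300,86). The side crop shows the wheel upright and the clip with its orange loop up, its sprung leg towards the wheel. Next I'll refine the axle line.

```bash
python3 - <<'E'
from h import *
c=load('top'); hsv=cv2.cvtColor(c['pixels'],cv2.COLOR_RGB2HSV).astype(int)
blue=(hsv[...,0]>100)&(hsv[...,0]<125)&(hsv[...,1]>130)
top=[]
for u in range(120,173):
    v=np.where(blue[170:200,u])[0]
    if len(v): top.append((u,170+v.min()-.5))
p=onplane(c,top,105.)[:,:2]; v=cv2.fitLine(p.astype(np.float32),cv2.DIST_HUBER,0,.01,.01).ravel(); print('back edge',v,'cart yaw',np.degrees(np.arctan2(v[1],v[0]))%180-90,p[0],p[-1])
sat=hsv[...,1]; L=[];W=[]
for r in range(206,234):
    row=sat[r,132:155]; a=np.where(row<75)[0]
    if len(a): L.append((132+a.mean(),r));W.append(len(a))
print(W)
a=onplane(c,L,80.)[:,:2]; v=cv2.fitLine(a.astype(np.float32),cv2.DIST_HUBER,0,.01,.01).ravel(); print('shank',v,np.degrees(np.arctan2(v[1],v[0])))
s=(a-v[2:])@np.array([-v[1],v[0]]); print(s.round(1))
rr=np.where(sat[220:245,141]<75)[0]+220; print('nose row',rr.max()); print(onplane(c,[(141,rr.max()+.5)],80.))
print('base chk: side cam nose')
s=load('side'); save('cartside',s,(160,120,230,175),8)
E
```

```text
back edge [6.9836065e-02 9.9755847e-01 6.2196399e+02 3.0498660e+02] cart yaw -4.0045776 [626.62332188 374.39384937] [615.29238213 235.66683217]
[8, 8, 8, 7, 7, 7, 7, 7, 7, 7, 6, 6, 8, 7, 7, 7, 7, 7, 7, 7, 7, 7, 7, 5, 5, 6, 7, 7]
shank [ 9.9816430e-01 -6.0564511e-02  5.2830475e+02  3.1566928e+02] -3.4722157
[ 0.3  0.  -0.3  0.8  0.5  0.3 -0.  -0.3 -0.6 -0.8  0.3 -0.  -0.3  0.8
  0.5  0.3 -0.  -0.3 -0.5 -0.8 -1.  -1.3  1.1  1.4  1.1  0.3  0.1 -0.2]
nose row 236
[[477.48155504 317.66803174  80.        ]]
base chk: side cam nose
```

View pics/cartside.png

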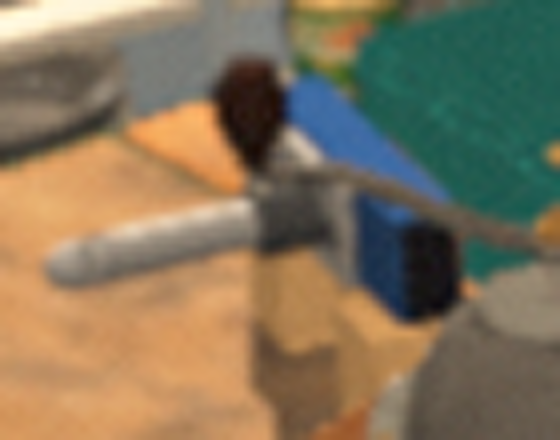

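The side crop shows the bare level axle, its nose at about (50,265), with no obstruction. Next I'll check the two cameras against each other and plan the first approach.

```bash
cat >> h.py <<'E'
def plan(wps,yawy):
    """world TCP waypoints -> tool-axis deltas from the present pose; yawy: target world angle(deg) of tool y"""
    s=telemetry.observe(); M=rot(s['ee_rot']); y0=np.degrees(np.arctan2(M[1,1],M[0,1]))
    print('t',round(s['time_s'],2),'tcp',s['tcp_pos'].round(1),'yawy',round(y0,2),'tilt',np.degrees(np.arccos(-M[2,2])).round(2),'F',s['wrist_force'].round(1),'w',round(s['gripper_width'],1),'gf',round(float(s['gripper_force']),1))
    for w in wps: print(w,'->',(M.T@(np.array(w,float)-s['tcp_pos'])).round(1))
    print('roll',round(-np.radians(yawy-y0),4))
E
python3 - <<'E'
from h import *
s=load('side'); t=load('top')
tip=np.array([476.8,319.2,80]); u=np.array([.9977,-.068,0])
for f in(0,30,60): print(proj(s,tip+u*f),proj(t,tip+u*f))
print(np.array([(48,262),(160,232),(250,215)])/8+[160,120]-.44)
plan([(330,330,250),(385,0,250),(410,-150,230),(520,-212,180),(520,-212,125)],-4.9)
E
```

```text
[[165.34901221 154.09570907]] [[140.41545595 236.75707267]]
[[174.30356295 151.98789392]] [[141.60141448 225.35452114]]
[[183.15633804 149.91267677]] [[142.80708206 214.02955001]]
[[165.56  152.31 ]
 [179.56  148.56 ]
 [190.81  146.435]]
t 0.1 tcp [155.  527.5 230.7] yawy 73.62 tilt 0.07 F [ 1.2 -1.  -0.5] w 85.2 gf 0.0
(330, 330, 250) -> [-223.6 -140.1  -19.1]
(385, 0, 250) -> [-369.4 -441.2  -18.8]
(410, -150, 230) -> [-435.7 -578.1    1.3]
(520, -212, 180) -> [-558.7 -606.5   51.4]
(520, -212, 125) -> [-558.7 -606.4  106.4]
roll 1.3705
```

Call:
move_arm([
  [-45, -28, -4],
  [-90, -56, -8],
  [-135, -84, -12],
  [-180, -112, -16],
  [-224, -140, -19],
  [-248, -190, -19],
  [-273, -240, -19],
  [-297, -291, -19],
  [-322, -341, -19],
  [-346, -391, -19],
  [-369, -441, -19],
  [-391, -487, -12],
  [-413, -532, -5],
  [-436, -578, 1],
  [-477, -588, 15],
  [-518, -597, 32],
  [-559, -606, 51],
  [-559, -606, 51],
], roll=[0.1, 0.2, 0.3, 0.4, 0.5, 0.6, 0.7, 0.8, 0.9, 1.0, 1.1, 1.2, 1.3, 1.37, 1.37, 1.37, 1.37, 1.37], gripper=[1, 1, 1, 1, 1, 1, 1, 1, 1, 1, 1, 1, 1, 1, 1, 1, 1, 1])

```text
time_s: 2.35
tcp_pos: [521.5, -212.2, 177.3]
ee_rot: [-0.002, 0.737, 0.676, -0.001]
wrist_force: [-0.4, -0.1, 1.0]
gripper_width: 86.0
gripper_force: 0.0
```

```bash
python3 - <<'E'
from h import *
plan([(520,-212,180),(520,-212,80)],-4.9)
print(telemetry.observe()['joints'])
c=cam('top');t=load('side'); save('ap',c,(290,150,420,270),5)
# side depth: shank line check using the earlier side cloud
P=cloud(t);px=t['pixels'];hs=cv2.cvtColor(px,cv2.COLOR_RGB2HSV).astype(int)
m=np.zeros(P.shape[:2],bool);m[140:162,160:192]=1
m&=(hs[...,1]<80)&(P[...,2]>70)&(P[...,2]<100);p=P[m]
print(len(p)); 
for a in range(470,570,15):
    q=p[(p[:,0]>=a)&(p[:,0]<a+15)]
    if len(q):print(a,len(q),np.median(q,0).round(1),q.min(0).round(1),q.max(0).round(1))
E
```

```text
t 2.35 tcp [ 521.5 -212.2  177.3] yawy -4.9 tilt 0.23 F [-0.4 -0.1  1. ] w 86.0 gf 0.0
(520, -212, 180) -> [ 0.  -1.5 -2.7]
(520, -212, 80) -> [-0.1 -1.1 97.3]
roll 0.0
[-5.35462229e-01  3.03616250e-01 -5.32991070e-02  1.21791112e+00
  3.54751054e-06  1.12083544e+00]
149
470 12 [481.6 313.1  84.4] [476.7 306.5  75.9] [484.8 323.6  91.2]
485 27 [492.2 309.6  86.8] [485.5 303.2  77.6] [499.6 321.3  93.8]
500 28 [508.4 308.3  87.8] [500.5 298.9  76.4] [514.9 317.4  94.4]
515 26 [524.6 310.1  86.7] [515.3 303.2  76.3] [529.7 320.5  93.8]
530 24 [537.6 307.5  87.3] [530.4 303.7  73.5] [544.8 319.2  92.1]
545 25 [552.4 306.6  87.9] [545.6 300.   75.6] [559.1 317.2  93.4]
560 7 [562.3 311.4  88.2] [560.7 304.3  73.9] [563.9 316.6  95.3]
```

View pics/ap.png

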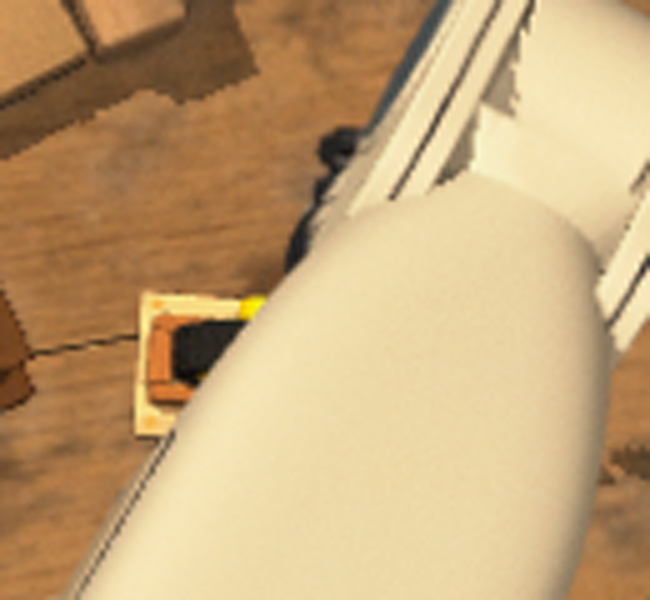

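The picture shows the arm covering the kit from above, with only the tyre's left end at (205,355) visible. The measured poses agree within 2 mm, so I'll descend and grip the wheel.

Call:
move_arm([
  [0, -1, 35],
  [0, -1, 70],
  [0, -1, 97],
  [0, -1, 97],
  [0, -1, 97],
  [0, -1, 97],
  [0, -1, 97],
  [0, -1, 97],
  [0, -1, 97],
  [0, -1, 97],
  [0, -1, 97],
], roll=[0, 0, 0, 0, 0, 0, 0, 0, 0, 0, 0], gripper=[1, 1, 1, 1, 0.5, 0, -1, -1, -1, -1, -1])

```text
time_s: 3.78
tcp_pos: [519.9, -211.5, 84.2]
ee_rot: [0.001, 0.737, 0.676, 0.0]
wrist_force: [-0.8, 0.5, 7.2]
gripper_width: 24.7
gripper_force: 59.3
```

Call:
move_arm([
  [0, 0, -5],
  [0, 0, -15],
  [0, 0, -30],
  [0, 0, -60],
  [0, 0, -90],
  [0, 0, -120],
  [0, 0, -130],
  [0, 0, -130],
], roll=[0, 0, 0, 0, 0, 0, 0, 0], gripper=[-1, -1, -1, -1, -1, -1, -1, -1])

```text
time_s: 4.78
tcp_pos: [519.6, -211.3, 213.6]
ee_rot: [0.0, 0.737, 0.676, 0.0]
wrist_force: [0.2, -0.2, -3.5]
gripper_width: 25.0
gripper_force: 59.5
```

```bash
python3 - <<'E'
from h import *
plan([(400,-150,215),(375,0,215),(410,200,200),(425,322.7,160)],-3.9)
c=cam('top');P=cloud(c);p=P[255:350,65:145].reshape(-1,3);p=p[p[:,2]>15];print('vise',np.nanmin(p,0),np.nanmax(p,0))
q=p[p[:,2]>60];print(np.nanmin(q,0),np.nanmax(q,0))
s=cam('side'); save('lift',s,(230,130,340,290),3)
E
```

```text
t 4.78 tcp [ 519.6 -211.3  213.6] yawy -4.87 tilt 0.05 F [ 0.2 -0.2 -3.5] w 25.0 gf 59.5
(400, -150, 215) -> [  50.9 -124.4   -1.5]
(375, 0, 215) -> [ 198.3 -162.1   -1.6]
(410, 200, 200) -> [ 400.5 -144.2   13.3]
(425, 322.7, 160) -> [ 524.1 -139.7   53.3]
roll -0.0169
vise [184.61937247 338.6500455   15.00463788] [391.44400798 490.30362271 140.43618859]
[189.53732073 338.6500455   60.44534481] [386.84843894 483.97842669 140.43618859]
```

View pics/lift.png

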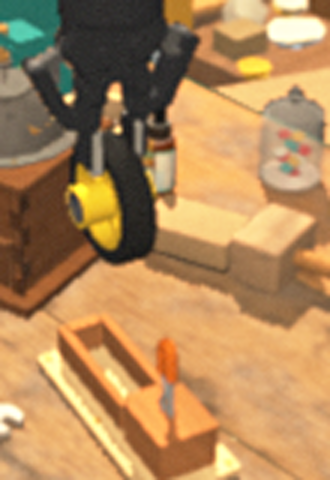

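The picture shows the wheel hanging square in the fingers at (110,200), clear of the kit, with the clip still upright. I'll carry it round the front of the mill.

Call:
move_arm([
  [15, -40, -1],
  [30, -80, -1],
  [51, -124, -1],
  [100, -137, -1],
  [149, -150, -1],
  [198, -162, -1],
  [250, -158, 2],
  [300, -153, 5],
  [350, -149, 9],
  [400, -144, 13],
  [440, -143, 25],
  [480, -141, 40],
  [510, -140, 50],
  [524, -140, 53],
  [524, -140, 53],
  [524, -140, 53],
], roll=[0, 0, 0, 0, 0, 0, 0, 0, -0.005, -0.01, -0.015, -0.017, -0.017, -0.017, -0.017, -0.017], gripper=[-1, -1, -1, -1, -1, -1, -1, -1, -1, -1, -1, -1, -1, -1, -1, -1])

```text
time_s: 6.88
tcp_pos: [424.5, 321.9, 160.5]
ee_rot: [0.0, 0.731, 0.682, -0.0]
wrist_force: [0.5, 0.2, -4.1]
gripper_width: 25.1
gripper_force: 60.3
```

```bash
python3 - <<'E'
from h import *
plan([(425,322.7,106)],-3.9)
c=cam('top'); s=cam('side')
P=cloud(s);hs=cv2.cvtColor(s['pixels'],cv2.COLOR_RGB2HSV).astype(int)
y=(hs[...,0]>20)&(hs[...,0]<35)&(hs[...,1]>140)&(P[...,0]<470)&(P[...,1]>250)&(P[...,1]<380)&(P[...,2]>60)
p=P[y]; print('hub side',len(p),np.nanmedian(p,0),np.nanpercentile(p,[2,98],axis=0))
im=np.vstack([cv2.resize(c['pixels'][190:270,80:200],None,fx=4,fy=4),cv2.resize(s['pixels'][90:160,130:250],None,fx=4,fy=4)])
cv2.imwrite('pics/pre.png',im[...,::-1])
E
```

```text
t 6.88 tcp [424.5 321.9 160.5] yawy -3.93 tilt 0.02 F [ 0.5  0.2 -4.1] w 25.1 gf 60.3
(425, 322.7, 106) -> [ 0.8  0.5 54.5]
roll -0.0004
hub side 135 [412.23213191 311.69971825 141.25440185] [[395.95501386 276.87778351 104.51633044]
 [454.23633105 353.67337698 167.19656216]]
```

View pics/pre.png

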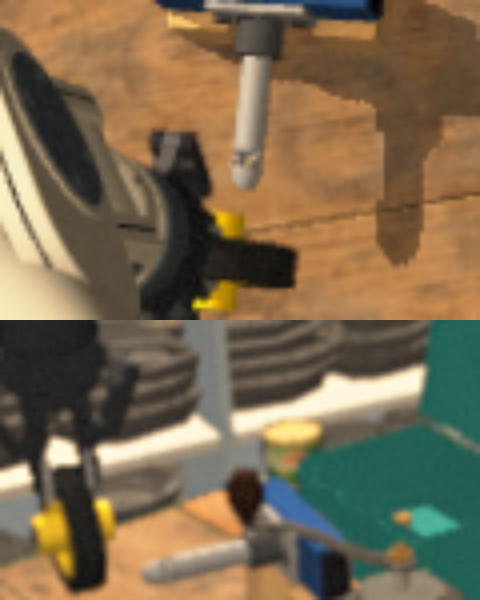

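The picture shows the wheel lined up in front of the nose from above, hub at (228,225) and nose at (245,185), and still above axle height. I'll lower it and start it onto the nose.

Call:
move_arm([
  [1, 0, 25],
  [1, 0, 45],
  [1, 0, 54],
  [1, 0, 54],
  [1, 0, 54],
  [1, 10, 54],
  [1, 18, 54],
  [1, 24, 54],
  [1, 30, 54],
  [1, 36, 54],
  [1, 36, 54],
], roll=[0, 0, 0, 0, 0, 0, 0, 0, 0, 0, 0], gripper=[-1, -1, -1, -1, -1, -1, -1, -1, -1, -1, -1])

```text
time_s: 8.35
tcp_pos: [461.2, 320.7, 106.2]
ee_rot: [0.001, 0.731, 0.682, -0.0]
wrist_force: [1.3, -4.5, -2.6]
gripper_width: 24.8
gripper_force: 60.6
```

Call:
move_arm([
  [-1, 0, 0],
  [-1.5, 5, 0],
  [-1.5, 10, 0],
  [-1.5, 16, 0],
  [-1.5, 16, 0],
], roll=[0, 0, 0, 0, 0], gripper=[-1, -1, -1, -1, -1])

```text
time_s: 8.98
tcp_pos: [476.9, 318.8, 106.1]
ee_rot: [-0.0, 0.731, 0.683, 0.0]
wrist_force: [0.3, 0.1, -2.1]
gripper_width: 24.9
gripper_force: 60.3
```

Call:
move_arm([
  [0, 10, 0],
  [0, 20, 0],
  [0, 30, 0],
  [0, 40, 0],
  [0, 46, 0],
  [0, 46, 0],
], roll=[0, 0, 0, 0, 0, 0], gripper=[-1, -1, -1, -1, -1, -1])

```text
time_s: 9.72
tcp_pos: [522.7, 315.5, 106.1]
ee_rot: [-0.0, 0.731, 0.683, -0.0]
wrist_force: [-0.3, -0.1, -3.4]
gripper_width: 24.7
gripper_force: 60.4
```

Smooth so far, with about 11 mm to the shoulder. I'll creep until it makes contact.

Call:
move_arm([
  [0, 3, 0],
  [0, 6, 0],
  [0, 9, 0],
  [0, 11, 0],
  [0, 13, 0],
  [0, 13, 0],
], roll=[0, 0, 0, 0, 0, 0], gripper=[-1, -1, -1, -1, -1, -1])

```text
time_s: 10.48
tcp_pos: [532.6, 314.8, 106.0]
ee_rot: [-0.002, 0.73, 0.683, -0.002]
wrist_force: [-10.9, 0.6, 2.5]
gripper_width: 24.8
gripper_force: 61.0
```

Call:
move_arm([
  [0, 1, 0],
  [0, 1, 0],
  [0, 1, 0],
  [0, -2, 0],
  [0, -2, 0],
  [0, -2, 0],
  [0, -2, 0],
  [0, -2, 0],
], roll=[0, 0, 0, 0, 0, 0, 0, 0], gripper=[-1, -1, -1, -1, -0.2, 0.1, 0.1, 0.1])

```text
time_s: 11.48
tcp_pos: [533.5, 314.8, 106.4]
ee_rot: [0.0, 0.731, 0.683, 0.0]
wrist_force: [0.2, 0.8, -1.2]
gripper_width: 47.1
gripper_force: 0.0
```

```bash
python3 - <<'E'
from h import *
plan([(0,0,0)],85)
E
```

```text
t 11.47 tcp [533.5 314.8 106.4] yawy -3.9 tilt 0.02 F [ 0.2  0.8 -1.2] w 47.1 gf 0.0
(0, 0, 0) -> [-350.4 -510.8  106.2]
roll -1.5517
```

Call:
move_arm([
  [0, 0, -20],
  [0, 0, -50],
  [0, 0, -90],
  [0, 0, -125],
  [0, 0, -125],
], roll=[0, 0, 0, 0, 0], gripper=[0.1, 0.1, 0.1, 0.5, 1])

```text
time_s: 12.1
tcp_pos: [534.3, 315.2, 234.2]
ee_rot: [0.001, 0.731, 0.683, 0.002]
wrist_force: [-0.9, 0.1, -0.4]
gripper_width: 79.7
gripper_force: 0.0
```

```bash
python3 - <<'E'
from h import *
plan([(410,200,240),(375,0,240),(400,-150,230),(512.4,-299.8,170)],85.1)
s=cam('side');P=cloud(s);hs=cv2.cvtColor(s['pixels'],cv2.COLOR_RGB2HSV).astype(int)
y=(hs[...,0]>20)&(hs[...,0]<35)&(hs[...,1]>140)&(P[...,0]>470)&(P[...,0]<560)&(P[...,1]>250)&(P[...,1]<380)&(P[...,2]>50)
p=P[y]; print('yellow',len(p),np.nanmedian(p,0),np.nanpercentile(p,[2,98],axis=0))
b=(s['pixels'].astype(int).sum(-1)<130)&(P[...,0]>480)&(P[...,0]<570)&(P[...,1]>250)&(P[...,1]<380)&(P[...,2]>20)&(P[...,2]<135)
p=P[b]; print('tyre',len(p),np.nanmedian(p,0),np.nanpercentile(p,[2,98],axis=0))
E
```

```text
t 12.1 tcp [534.3 315.2 234.2] yawy -3.9 tilt 0.3 F [-0.9  0.1 -0.4] w 79.7 gf 0.0
(410, 200, 240) -> [-123.4 -116.2   -6.6]
(375, 0, 240) -> [-325.3 -137.5   -7.2]
(400, -150, 230) -> [-473.3 -102.4    2.6]
(512.4, -299.8, 170) -> [-615.3   19.7   62.9]
roll -1.5533
yellow 158 [520.26331461 305.51153452  89.44326212] [[503.76639433 272.21854511  51.20870957]
 [558.38260576 351.20366504 115.47627328]]
tyre 173 [527.5281839  273.12315058  95.57830806] [[517.06839992 262.92297706  49.62605102]
 [538.14680517 329.35153245 128.19407556]]
```

Call:
move_arm([
  [-40, -38, -5],
  [-82, -77, -6],
  [-123, -116, -7],
  [-170, -121, -7],
  [-220, -127, -7],
  [-270, -132, -7],
  [-325, -137, -7],
  [-375, -125, -3],
  [-425, -114, 0],
  [-473, -102, 3],
  [-510, -70, 20],
  [-545, -38, 35],
  [-580, -8, 50],
  [-615, 20, 63],
  [-615, 20, 63],
  [-615, 20, 63],
], roll=[-0.1, -0.2, -0.3, -0.42, -0.54, -0.66, -0.78, -0.9, -1.02, -1.14, -1.26, -1.38, -1.5, -1.553, -1.553, -1.553], gripper=[1, 1, 1, 1, 1, 1, 1, 1, 1, 1, 1, 1, 0.2, 0.2, 0.2, 0.2])

```text
time_s: 14.15
tcp_pos: [510.7, -299.6, 167.0]
ee_rot: [-0.001, 0.043, 0.999, 0.001]
wrist_force: [1.0, -0.4, -0.2]
gripper_width: 51.2
gripper_force: 0.0
```

```bash
python3 - <<'E'
from h import *
plan([(512.4,-299.8,72)],85.1)
s=cam('side');P=cloud(s);hs=cv2.cvtColor(s['pixels'],cv2.COLOR_RGB2HSV).astype(int)
o=(hs[...,0]<14)&(hs[...,1]>190)&(abs(P[...,0]-512)<25)&(abs(P[...,1]+300)<25)&(P[...,2]>78)
p=P[o];print('clip',len(p),np.nanmedian(p,0),np.nanpercentile(p,[3,97],axis=0))
X=proj(s,[[512.4,-299.8,91]]);v,u=np.where(o);print('pix',u.mean(),v.mean(),'pred',X)
E
```

```text
t 14.15 tcp [ 510.7 -299.6  167. ] yawy 85.05 tilt 0.15 F [ 1.  -0.4 -0.2] w 51.2 gf 0.0
(512.4, -299.8, 72) -> [-1.9 -0.2 95. ]
roll -0.0009
clip 64 [ 510.62795623 -302.68628573   94.91907318] [[ 508.44264892 -307.97849945   82.76829057]
 [ 515.50135773 -291.68727306  108.42632362]]
pix 285.4375 250.265625 pred [[285.60640301 251.42937154]]
```

Call:
move_arm([
  [-2, 0, 35],
  [-2, 0, 70],
  [-2, 0, 90],
  [-2, 0, 95],
  [-2, 0, 95],
  [-2, 0, 95],
  [-2, 0, 95],
  [-2, 0, 95],
  [-2, 0, 95],
  [-2, 0, 95],
], roll=[0, 0, 0, 0, 0, 0, 0, 0, 0, 0], gripper=[0.2, 0.2, 0.2, 0.2, 0.2, -0.2, -1, -1, -1, -1])

```text
time_s: 15.45
tcp_pos: [513.8, -300.1, 74.0]
ee_rot: [0.001, 0.043, 0.999, -0.0]
wrist_force: [-0.3, 3.9, 6.2]
gripper_width: 19.5
gripper_force: 58.6
```

Call:
move_arm([
  [0, 0, -10],
  [0, 0, -30],
  [0, 0, -60],
  [0, 0, -100],
  [0, 0, -140],
  [0, 0, -165],
  [0, 0, -165],
  [0, 0, -165],
], roll=[0, 0, 0, 0, 0, 0, 0, 0], gripper=[-1, -1, -1, -1, -1, -1, -1, -1])

```text
time_s: 16.45
tcp_pos: [513.1, -300.2, 237.4]
ee_rot: [-0.001, 0.043, 0.999, 0.0]
wrist_force: [-0.8, -0.0, -0.6]
gripper_width: 19.6
gripper_force: 58.7
```

```bash
python3 - <<'E'
from h import *
plan([(400,-150,235),(375,0,235),(410,200,235),(495.5,323.6,185)],86.1)
E
```

```text
t 16.45 tcp [ 513.1 -300.2  237.4] yawy 85.08 tilt 0.07 F [-0.8 -0.  -0.6] w 19.6 gf 58.7
(400, -150, 235) -> [125.6 139.9   2.6]
(375, 0, 235) -> [163.3 287.2   2.7]
(410, 200, 235) -> [145.6 489.5   2.8]
(495.5, 323.6, 185) -> [ 71.  620.   52.8]
roll -0.0178
```

Call:
move_arm([
  [42, 47, 2],
  [84, 93, 2],
  [126, 140, 3],
  [138, 189, 3],
  [150, 238, 3],
  [163, 287, 3],
  [158, 337, 3],
  [154, 388, 3],
  [150, 439, 3],
  [146, 489, 3],
  [128, 522, 3],
  [109, 555, 10],
  [90, 588, 25],
  [71, 620, 43],
  [71, 620, 43],
  [71, 620, 43],
  [71, 620, 43],
], roll=[0, 0, 0, 0, 0, 0, 0, 0, -0.005, -0.01, -0.015, -0.018, -0.018, -0.018, -0.018, -0.018, -0.018], gripper=[-1, -1, -1, -1, -1, -1, -1, -1, -1, -1, -1, -1, -1, -1, -1, -1, -1])

```text
time_s: 18.58
tcp_pos: [495.4, 322.9, 195.8]
ee_rot: [0.0, 0.034, 0.999, 0.0]
wrist_force: [-0.2, 0.1, -0.6]
gripper_width: 19.9
gripper_force: 58.9
```

```bash
python3 - <<'E'
from h import *
plan([(495.5,323.6,150)],86.1)
c=cam('top'); s=cam('side')
P=cloud(s);hs=cv2.cvtColor(s['pixels'],cv2.COLOR_RGB2HSV).astype(int)
o=(hs[...,0]<14)&(hs[...,1]>190)&(abs(P[...,0]-495)<30)&(abs(P[...,1]-320)<30)&(P[...,2]>150)
p=P[o];print('loop',len(p),np.nanmedian(p,0),np.nanpercentile(p,[3,97],axis=0))
im=np.hstack([cv2.resize(c['pixels'][195:245,110:175],None,fx=6,fy=6),cv2.resize(s['pixels'][110:160,155:220],None,fx=6,fy=6)])
cv2.imwrite('pics/clip.png',im[...,::-1])
# predicted pixels: hole top, leg tip if clip origin = tcp-(6 along clip y), -25
print('hole px top',proj(c,[[495.1,317.6,90]])[0],'side',proj(s,[[495.1,317.6,90]])[0])
t=telemetry.observe()['tcp_pos']; o=t-np.array([.41,5.99,25]); 
print('leg tip side',proj(s,[o-[0,0,39]])[0],'origin',proj(s,[o])[0],'tip top',proj(c,[o-[0,0,39]])[0])
E
```

```text
t 18.57 tcp [495.4 322.9 195.8] yawy 86.09 tilt 0.02 F [-0.2  0.1 -0.6] w 19.9 gf 58.9
(495.5, 323.6, 150) -> [ 0.   0.7 45.8]
roll -0.0002
loop 0 [nan nan nan] [nan nan nan]
hole px top [140.35704769 229.28959302] side [170.56392503 150.01549537]
leg tip side [169.34828754 137.98051411] origin [168.10661122 126.49428541] tip top [136.5974258  227.09820571]
  return np.nanmean(a, axis, out=out, keepdims=keepdims)
  return np.nanmean(a, axis, out=out, keepdims=keepdims)
```

View pics/clip.png

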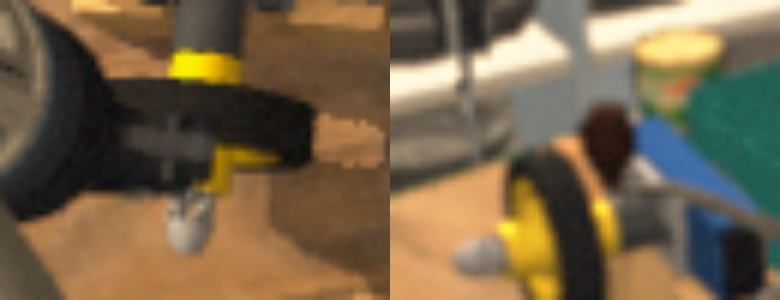

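The picture (tenth and last) shows the wheel seated. The bare shank end and hole region are at about (190,210) in the left half, and the clip's leg hangs at (467,60) in the right half. From here I work by numbers only.

```bash
python3 - <<'E'
from h import *
c=load('top'); s=load('side')
g=c['pixels'].astype(int); sat=cv2.cvtColor(c['pixels'],cv2.COLOR_RGB2HSV)[...,1].astype(int)
print('top R rows227-238 cols134-148'); print(g[226:239,134:149,2]); print(sat[226:239,134:149])
print('side gray'); print(s['pixels'][112:142:2,160:178].astype(int).sum(-1)//3)
E
```

```text
top R rows227-238 cols134-148
[[ 41  29  26  24  32  30  31  61  44  43  27  20  11  12  54]
 [ 65  56  47  53  59  55  52  96  73  70  80  60  37  39  61]
 [ 75  74  76  83 111 103  74  84  77 105 109  81  73  69  78]
 [ 78  79  83  86 135 124  79  83 106 144 101  70  79  81  76]
 [ 82  81  85 103  98 108  75  87 116  99  75  76  76  77  74]
 [ 85  85  84 110 124 144 114 113 105  73  75  82  76  80  77]
 [ 88  89  86  95 154 166 149 128 108  88  75  74  79  82  76]
 [ 90  88  88 104 149 156 149 132 110  90  80  72  86  83  76]
 [ 92  93  91  95 141 149 143 123 104  93  79  78  83  85  81]
 [ 88  89  91  85 121 144 137 118  94  85  74  75  80  81  83]
 [ 83  84  84  79  85 121 124 107  86  75  72  76  81  78  78]
 [ 78  83  79  76  72  87  96  80  77  67  72  74  76  78  78]
 [ 71  75  79  74  74  72  75  71  72  71  73  75  72  75  73]]
[[ 42  38  39  39   8  42  29  48 163 171 218 223 237 234 159]
 [104  98 107 132  74  49  51  54  46  54  74 109 182 189 154]
 [135 129 129 140  76  51  54  57  73  55  55  72 145 156 142]
 [141 144 145 140  69  54  56  93  92  54  55  94 147 143 144
[... 1005 characters left out ...]
194 179 168 157 153 149]
 [232 228 217 205 198 167  95  90 121 144 141 137 137 136 137 130 131 129]
 [148 144 142 137 132 127 117 123 118 113 111 113 116 111 108 116 121 126]
 [101  96  93  91  89  85  95 120 116  77  76  85  94 102 111 119 124 125]
 [ 92  95  99 101 106  99  92  90 103  90  88  98 116 127 124 118 120 124]
 [104 106 107 105 106 106 104 105 105 110 106 121 127 114  90 102 118 125]
 [124 126 126 129 132 134 130 126 116 111  86  73  63  64  95 118 119 111]
 [113 115 107 106 100  93  82  76  80  93  72  67  88 104 101  70  54  51]
 [ 66  64  58  60  63  67  79  97 112 136 148 156 167 149  93  37  23  30]
 [ 80 101 111 135 149 156 160 165 165 166 166 167 166 138  76  57  86  86]]
```

```bash
python3 - <<'E'
from h import *
c=load('top')
print(onplane(c,[(141.2,230),(141.2,233)],80.)); print('hole',onplane(c,[(141,229.2),(141.2,229.5)],90.)); print('nose',onplane(c,[(141.1,236.7)],80.))
s=load('side')
o=np.array([495.1,316.9,0])
for z in(190,170,150,135,131):print(z,proj(s,[o+[0,0,z]])[0])
t=np.abs(c['pixels'].astype(int)).sum(-1)[226:233,137:147]; print(t)
E
```

```text
[[494.51444089 317.76555199  80.        ]
 [486.64635325 317.47145518  80.        ]]
hole [[495.34117639 315.90667552  90.        ]
 [494.56212266 315.34772985  90.        ]]
nose [[476.960169   317.38284098  80.        ]]
190 [167.47083377 120.84436875]
170 [168.11093226 126.8339083 ]
150 [168.74892359 132.75392135]
135 [169.22589353 137.14829639]
131 [169.35285132 138.31352605]
[[ 72  98  98  99 206 262 277 351 300 276]
 [243 212 185 179 329 246 239 295 252 261]
 [399 403 350 253 289 280 362 373 292 363]
 [414 482 424 270 319 408 491 346 272 397]
 [443 352 373 258 383 441 339 260 306 385]
 [463 441 493 389 429 359 251 261 324 385]
 [416 537 569 511 438 374 302 259 301 394]]
```

Call:
move_arm([
  [-1, 0.6, 15],
  [-1, 0.6, 30],
  [-1, 0.6, 38],
  [-1, 0.6, 40],
  [-1, 0.6, 42],
  [-1, 0.6, 44],
  [-1, 0.6, 46],
  [-1, 0.6, 46],
], roll=[0, 0, 0, 0, 0, 0, 0, 0], gripper=[-1, -1, -1, -1, -1, -1, -1, -1])

```text
time_s: 19.68
tcp_pos: [496.8, 324.1, 149.2]
ee_rot: [-0.0, 0.034, 0.999, -0.0]
wrist_force: [0.0, 0.4, -1.2]
gripper_width: 19.9
gripper_force: 58.8
```

Call:
move_arm([
  [0, 0, 2],
  [0, 0, 4],
  [0, 0, 6],
  [0, 0, 8],
  [0, 0, 8],
], roll=[0, 0, 0, 0, 0], gripper=[-1, -1, -1, -1, -1])

```text
time_s: 20.3
tcp_pos: [496.8, 324.0, 141.1]
ee_rot: [-0.0, 0.034, 0.999, -0.0]
wrist_force: [-0.3, 0.0, 0.1]
gripper_width: 19.6
gripper_force: 58.8
```

Call:
move_arm([
  [0, 0, 3],
  [0, 0, 6],
  [0, 0, 9],
  [0, 0, 12],
  [0, 0, 15],
  [0, 0, 15],
], roll=[0, 0, 0, 0, 0, 0], gripper=[-1, -1, -1, -1, -1, -1])

```text
time_s: 21.05
tcp_pos: [496.7, 324.0, 126.0]
ee_rot: [-0.0, 0.034, 0.999, -0.0]
wrist_force: [0.1, 0.5, -0.3]
gripper_width: 19.8
gripper_force: 58.9
```

Call:
move_arm([
  [0, 0, 3],
  [0, 0, 6],
  [0, 0, 9],
  [0, 0, 12],
  [0, 0, 12],
], roll=[0, 0, 0, 0, 0], gripper=[-1, -1, -1, -1, -1])

```text
time_s: 21.68
tcp_pos: [496.6, 324.3, 113.5]
ee_rot: [-0.0, 0.034, 0.999, 0.0]
wrist_force: [1.3, 4.4, -4.0]
gripper_width: 19.5
gripper_force: 58.6
```

```bash
python3 - <<'E'
from h import *
plan([(496.4,323.6,105)],86.1)
s=cam('side');P=cloud(s);px=s['pixels'];hs=cv2.cvtColor(px,cv2.COLOR_RGB2HSV).astype(int)
v,u=np.where((hs[110:160,155:185,0]<12)&(hs[110:160,155:185,1]>180)); print('orange px',len(u),(u+155).mean() if len(u) else 0,(v+110).mean() if len(v) else 0, (v.min()+110,v.max()+110) if len(v) else 0)
t=telemetry.observe()['tcp_pos']; print('pred loop',proj(s,[t+[0,0,19]])[0])
print(px[134:168:2,160:178].astype(int).sum(-1)//3)
for z in (90,80,70,60,50):print(z,proj(s,[[495.1,317.6,z]])[0])
E
```

```text
t 21.68 tcp [496.6 324.3 113.5] yawy 86.13 tilt 0.06 F [ 1.3  4.4 -4. ] w 19.5 gf 58.6
(496.4, 323.6, 105) -> [ 0.2 -0.8  8.5]
roll 0.0005
orange px 0 0 0 0
pred loop [168.86436092 136.90768715]
[[124 126 127 136 121  61  58  98  91  50  31  32  38  60  92 118 122 113]
 [113 115 111 106  95  58  59 103 112  62  35  37  44  73  93  73  56  50]
 [ 70  64  61  57  69  64  52  90 107  71  36  35  38  66  71  38  24  30]
 [ 83 103 114 138 152 135  86  82 106  80  40  30  38  55  66  73  86  85]
 [173 171 171 172 174 176 167 146 121  90  63  59  79  88  93  94 105  98]
 [174 175 177 177 179 178 177 173 163 137 125 136 154 134  85  81 105 119]
 [170 171 172 176 176 178 181 179 169 128 113 143 171 166 135 121 119 130]
 [162 164 168 170 171 169 172 171 163 132 109 128 157 181 186 179 158 152]
 [160 165 165 165 166 170 178 185 189 166 127 133 147 134 147 155 154 153]
 [149 152 158 160 161 161 164 164 163 150 131 132 138 127 129 144 144 141]
 [166 163 162 164 160 145 124 121 124 120 112 111 108 102 100 111 115 116]
 [163 165 168 168 169 167 160 153 144 136 132 120 122 128 123 114  95  89]
 [162 161 162 164 163 167 171 171 167 163 153 132 127 140 154 152 129  86]
 [162 164 165 166 163 161 160 156 156 153 156 159 156 149 152 156 155 128]
 [163 164 164 164 168 166 169 162 156 148 150 154 153 153 149 151 155 153]
 [159 159 162 162 162 163 164 165 167 166 164 161 159 156 154 152 151 160]
 [152 152 150 151 151 150 149 150 153 151 158 158 159 156 156 156 159 161]]
90 [170.56392503 150.01549537]
80 [170.87811618 152.84459166]
70 [171.19155233 155.65644136]
60 [171.50421281 158.45107626]
50 [171.81607778 161.22853125]
```

The wrist force now pulls down by about 4 N, so the sprung leg has passed its throat and is drawing the clip home. I'll lower the last 8 mm.

Call:
move_arm([
  [0, 0, 2],
  [0, 0, 4],
  [0, 0, 6],
  [0, 0, 8],
  [0, 0, 8],
], roll=[0, 0, 0, 0, 0], gripper=[-1, -1, -1, -1, -1])

```text
time_s: 22.35
tcp_pos: [496.7, 323.5, 105.9]
ee_rot: [-0.0, 0.034, 0.999, -0.001]
wrist_force: [-0.5, 0.5, -0.1]
gripper_width: 19.9
gripper_force: 59.0
```

Call:
move_arm([
  [0, 0, 0],
  [0, 0, 0],
  [0, 0, 0],
  [0, 0, 0],
  [0, 0, -15],
  [0, 0, -40],
  [0, 0, -80],
  [0, 0, -120],
  [0, 0, -120],
], roll=[0, 0, 0, 0, 0, 0, 0, 0, 0], gripper=[-0.5, 0.1, 0.1, 0.1, 0.1, 0.1, 0.1, 0.1, 0.1])

```text
time_s: 23.48
tcp_pos: [498.0, 324.7, 230.6]
ee_rot: [0.003, 0.034, 0.999, 0.002]
wrist_force: [0.4, -0.3, -1.0]
gripper_width: 46.9
gripper_force: 0.0
```

```bash
python3 - <<'E'
from h import *
plan([],86.1)
s=cam('side');P=cloud(s);px=s['pixels'];hs=cv2.cvtColor(px,cv2.COLOR_RGB2HSV).astype(int)
m=np.zeros(hs.shape[:2],bool);m[125:160,155:185]=1
o=m&((hs[...,0]<16)&(hs[...,1]>150))&(P[...,2]>95)&(abs(P[...,1]-320)<30)
v,u=np.where(o);p=P[o];print(len(u),u.mean(),v.mean(),v.min(),v.max(),np.nanmedian(p,0),np.nanpercentile(p,[3,97],axis=0))
for z in(0,1,5):print('pred home loop top/bot',z,proj(s,[[495.5,323.5,140+z],[495.5,323.5,122+z],[495.5,323.5,107+z]]).round(1).tolist())
y=(hs[...,0]>20)&(hs[...,0]<35)&(hs[...,1]>140)&(P[...,0]>470)&(P[...,0]<560)&(P[...,1]>250)&(P[...,1]<380)&(P[...,2]>50)
p=P[y]; print('yellow',len(p),np.nanmedian(p,0),np.nanpercentile(p,[2,98],axis=0))
E
```

```text
t 23.48 tcp [498.  324.7 230.6] yawy 86.12 tilt 0.39 F [ 0.4 -0.3 -1. ] w 46.9 gf 0.0
roll 0.0003
41 169.7560975609756 138.9268292682927 134 144 [496.05020724 320.22878912 126.76306586] [[493.1917289  312.14388874 110.8539565 ]
 [502.56987603 335.00335421 141.40843439]]
pred home loop top/bot 0 [[168.4, 134.9], [169.0, 140.2], [169.4, 144.5]]
pred home loop top/bot 1 [[168.4, 134.6], [168.9, 139.9], [169.4, 144.2]]
pred home loop top/bot 5 [[168.2, 133.5], [168.8, 138.7], [169.3, 143.0]]
yellow 148 [519.83485147 306.09062145  89.15414884] [[504.23441045 269.04806964  51.70524446]
 [558.20687373 351.82164416 111.31394164]]
```

The clip's loop sits within about 1 mm of the home prediction, allowing for the camera's known bias. The wheel hasn't moved and the gripper is clear, so I'm handing in.

```bash
python3 -c "
from h import *
print(workorder.job_done())"
```

```text
the job is handed in; nothing more can be done
None
```

The job is handed in, though `job_done()` gave no verdict: my last measurements put the wheel against the shoulder and the clip home in the cross hole with its leg snapped round the shank, both released, at about 23.5 s of the 72 s allowed.

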